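# Lock the hub jig by running its skewer through the L-shaped slot

### The job

The upright quick-release skewer stands in the L-shaped slot of the hub jig. Push it along the long leg to the corner, which brings the jaw up to the hub, and then push it sideways to the very end of the short leg so that the jaw is locked. Only push the skewer, do not lift it; leave it there, and leave the other things on the counter where they are.

Things in the scene. Friction and masses are not known exactly. Their poses are not given: they have to be found in the camera images.
- jig: Hub jig, fixed: wooden base 305 x 120 mm (own x -95 to 210, y -60 to 60) under a steel plate (x -95 to 60) whose top is 24 mm above the counter, with an 18 mm wide L-shaped slot. A hub (top 57 mm high) lies at x 172, y -20. Origin: on the counter below the plate's middle; x along the long leg towards corner and hub, y from the corner into the short leg. The long leg starts at x -60, y -20 mm (stem centre)
- slot_corner (a point): Where the stem's centre is when it is in the corner of the slot; on the plate's top face, 24 mm above the counter (jig x 20, y -20 mm)
- slot_end (a point): Where the stem's centre is when it is at the end of the short leg; on the plate's top face, 24 mm above the counter (jig x 20, y 25 mm)
- skewer_stem (a point): Centre of the skewer's exposed stem, 42 mm above the counter: an upright steel bar 14 mm thick, bare from 24 to 56 mm high; over it a barrel 16 x 20 mm and a cam lever sticking out 50 mm between jig +x and +y (top 78 mm high). Captive and upright, cannot turn, 2 mm play each side, slides with 2 N friction and stays where left; sprung down (2.5 N, 250 N/m), can rise 12 mm
- jaw (a joint): Travel of the skewer and the jaw along the long leg (jig +x), m: 0 at the start of the slot, 0.080 at the corner (outer wall at 0.082). The jaw block (40 mm wide, top 46 mm high) moves with it, its front 138 mm ahead of the stem, along jig x at y -20
- cross (a joint): Travel of the skewer into the short leg (jig +y), m: 0 in the long leg, 0.045 against the end of the short leg
- mug: Bystander: chipped white enamel mug of patch pieces, 80 mm across, 82 mm tall, loose. Origin: centre of its underside
- cap_pot: Bystander: small rubber valve-cap pot, 60 mm across, 42 mm tall, loose. Origin: centre of its underside
- bell: Bystander: aluminium bicycle bell, dome 56 mm across, 34 mm tall, loose. Origin: centre of its underside
- seat_clamp: Bystander: chrome seat clamp ring, 40 mm across, 16 mm tall, with two ears, loose. Origin: centre of its underside

How it is judged (in metres and radians):
On the way, in this order (a step that is already met when the one before it is completed fails the run):
1. the skewer is in the corner of the slot (value of joint jaw above 0.074 m and value of joint cross below 0.015 m), for 0.05 s.
2. the skewer is at the end of the short leg (value of joint cross above 0.041 m and value of joint jaw above 0.074 m), for 0.2 s.
At the end, for the whole second after the job is handed in: The skewer rests within 4 mm of the end of the short leg, down in the slot (raised less than 3 mm), and every bystander is within 20 mm of where it stood (all of step 2 and horizontal distance between skewer_stem and slot_end below 0.006 m and velocity of joint cross between -0.01 and 0.01 m/s and height (world z) of skewer_stem below 0.045 m and distance of each of mug, cap_pot, bell, seat_clamp from where it was at the start of the episode below 0.02 m); the robot touches nothing.
It fails at once if the skewer is lifted more than 5 mm (height (world z) of skewer_stem above 0.047 m).
It fails at once if a bystander is moved more than 20 mm or lifted (distance of any of mug, cap_pot, bell, seat_clamp from where it was at the start of the episode above 0.02 m).
It also fails if it takes over 50 s, if anything falls off the work surface, if the arm or the gripper's body presses on something with over 40 N, if the wrist force passes 120 N, or if a joint passes its speed limit or range.

### The arm

A 6-joint arm with a two-finger parallel gripper is mounted at the origin on the work surface. World frame = base frame: x ahead of the robot, y to its left, z up, the work surface at z = 0. Lengths are in m, angles in degrees, forces in N, time in s.
With the tool pointing down it reaches from about 0.4 to 0.825 m from the base axis. Payload 7 kg.
Tool frame: the origin (TCP) lies between the finger pads; the fingertips stand 19 mm ahead of it and the grasp point (between the pads) is the TCP; z points along the fingers, y is the line along which they close (so a half turn about z gives the same grasp; the last joint's range is limited). The gripper opens to 88 mm and grips with 3 to 60 N. Pads are 19 mm wide; open, the fingers measure 130 mm over their backs; the gripper's body (78 mm by 193 mm) begins 47 mm behind the grasp point.
Start: joints at [82.97, 20.546, 0.682, 0, -70.136, -16.507], TCP at [0.27, 0.619, 0.246] pointing down, gripper open.
Joint ranges: [-176.03, 176.03], [-82.01, 121.73], [-58.28, 71.71], [-173.87, 95.51], [-174.79, -0.11], [-173.66, 173.66]. Speed limits (degrees/s): [136.94, 136.94, 172.46, 180, 180, 180].

### API

Orientations are given as [roll, pitch, yaw] about the fixed x, y, z axes, in that order (R = Rz(yaw) Ry(pitch) Rx(roll)).
In Python, from plant import get_obs, snapshot, close_job, spot_in, spot_point gives the robot as it stands.
- The arm moves only by the tool play_rows, never from a script. Its argument "plan" is a list of rows, each a list of 6 numbers: the shift along the tool's x, y, z in cm, then the turn, a rotation vector about the tool's x, y, z in degrees. A call has 1 to 20 rows; each row shifts and turns the commanded pose from where the row before left it, along the tool's axes as they then stand; what a row does not reach is not made up. A row lasts 1/12 s, in which the tool goes at most 41.7 mm and 7.16 degrees, less where a joint would pass 70% of its speed; a pose out of reach is approached as far as the arm can. A call is refused whole if a number of a shift passes 4.17 or a number of a turn 7.16, either way. A call with a gripper value outside its range is refused whole. "grip" is the finger opening in cm, from 0 to 8.76, set as the call begins (left out, the last holds). The fingers move at their own pace and stop on an object; the grip force is fixed at half the most. Time passes only in rows, so rows that do not move let the fingers close. It gives the time, the measured TCP pose, the force, the opening and the grip force at its end, in the units of the state.
- get_obs(): the state, without advancing time (a new reading comes with each control period).
- snapshot(name): name is "side" or "top"; returns a dict with "frame" (420x560x3 uint8, red, green, blue), "fx", "fy", "cx", "cy" (pixels), "k1" (the pictures are not rectified: a ray, as slopes to the right and down, at radius r is drawn at 1 + k1 r^2 times it, then the intrinsics apply), "position" and "attitude" of the camera in the world. Camera axes: x right, y down, z forward; pixel columns grow to the right and rows downward; lengths in m; the calibration is good to about 2 mm. A picture is of the moment at which its call begins. There is no depth.
- close_job(): hands the job in; it is judged then, once.
Trained networks look in the newest picture that a camera, given by its name, has taken for a name from the list of things; names that differ only in an ending like _2 or _b are one class to them, and where a whole thing is asked for, a point or a joint stands for the part that bears it (a point fixed in the world has none). Each returns a list of dicts, best first, with "score" (0 to 1); they miss things now and then, are a little off and sometimes report something else, mostly with a low value. They report only what shows in the picture. A call takes as long as a camera call.
- spot_in(camera, thing): "position" ([x, y, z] in m, in world coordinates, good to about 4 mm: the middle of the surface that is visible of it).
- spot_point(camera, thing): "position" ([x, y, z] in m, in world coordinates, good to about 4 mm: a listed point, or the origin of a listed thing).
The state is a dict: "clock": time; "joint_pos": joint angles; "qvel": joint speeds; "tau": joint torques, N m; "tool_pos": TCP position; "orientation": TCP orientation; "force": force on the tool from outside, world axes, zero at the start; "moment": the same for the moment, N m; "opening": finger opening in m; "gripper_force": force on a finger pad.
Only numpy, scipy, OpenCV 4.12 (cv2) and the standard library are available. Lean on these libraries where they do the work, as an engineer would, in place of code of your own. Each camera call takes 0.05 s, during which the arm holds its last target. There are 200 camera calls.

## Working session

There is one attempt and no reset: what is moved stays moved. The work goes in short steps, Python scripts to look and compute and a tool call to move; the robot and the scene stay as the last step left them, time stands still between calls to the robot, and variables do not carry over. Pictures are saved under pics/ and viewed, at most 10 in all, crops included, and the job is handed in when it is done.

Besides the shell and the picture viewer there is one more tool, called after ">>>" by a JSON object that holds its "op" and its "data", one argument or row to a line. play_rows: Moves the arm, as the interface text tells. Its arguments: {"type":"object","properties":{"plan":{"type":"array","items":{"type":"array","items":{"type":"number"}}},"grip":{"type":"number"}},"required":["plan"]}

```bash
mkdir -p pics; python3 - <<'E'
from plant import *
import cv2
o=get_obs();print(o['tool_pos'],o['orientation'],o['force'],o['opening'])
for c in ('top','side'):
    s=snapshot(c);cv2.imwrite(f'pics/{c}0.png',s['frame'][:,:,::-1]);print(c,s['position'],s['attitude'],s['fx'],s['k1'])
    for t in ('jig','slot_corner','slot_end','skewer_stem','mug','cap_pot','bell','seat_clamp'):
        print(t,[(round(d['score'],2),[round(float(v),4) for v in d['position']]) for d in spot_point(c,t)[:2]])
E
```

```text
[0.26939133 0.61840274 0.2446316 ] [ 1.79905307e+02 -8.69311071e-03 -2.35417258e+01] [ 0.3916143  -0.33167722 -0.05842713] 0.08780998374189862
top [0.48121413 0.06821108 0.79648238] [-170.51108883   -0.28781976  -91.28680841] 402.1679101082914 0.01964694474346172
jig [(0.89, [0.5502, 0.1047, -0.0002])]
slot_corner [(0.57, [0.5593, 0.0805, 0.0229])]
slot_end [(0.28, [0.6971, 0.1989, 0.0025])]
skewer_stem [(0.69, [0.5088, 0.1084, 0.0397])]
mug [(0.86, [0.6093, 0.2725, -0.0036]), (0.52, [0.6961, 0.1977, -0.0013])]
cap_pot [(0.86, [0.4185, -0.0009, 0.0014])]
bell [(0.68, [0.5308, -0.0771, 0.0018])]
seat_clamp [(0.5, [0.6988, 0.2001, -0.0022])]
side [0.47063143 0.71617345 0.4432603 ] [-120.85538175   -1.23746469 -168.27102792] 424.05710345362826 -0.08398225852399774
jig [(0.97, [0.5496, 0.1079, 0.0009]), (0.26, [0.5619, 0.0784, 0.0246])]
slot_corner [(0.96, [0.5597, 0.0771, 0.0272])]
slot_end [(0.94, [0.5859, 0.1224, 0.0269])]
skewer_stem [(0.86, [0.5072, 0.1095, 0.0408]), (0.35, [0.532, -0.0821, -0.0013])]
mug [(0.73, [0.6088, 0.2693, 0.001])]
cap_pot [(0.55, [0.4191, -0.0024, -0.001])]
bell [(0.72, [0.5301, -0.0842, -0.0008])]
seat_clamp [(0.86, [0.7025, 0.2001, 0.0026])]
```

View pics/top0.png

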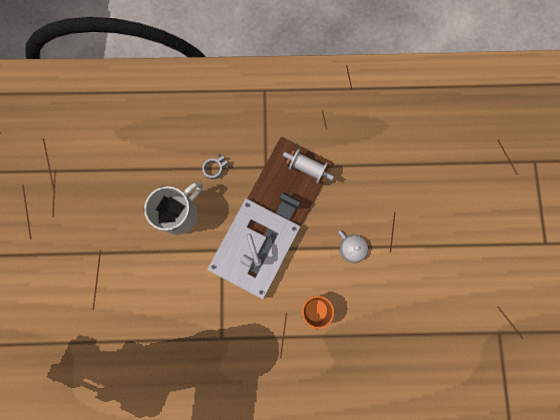

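View pics/side0.png

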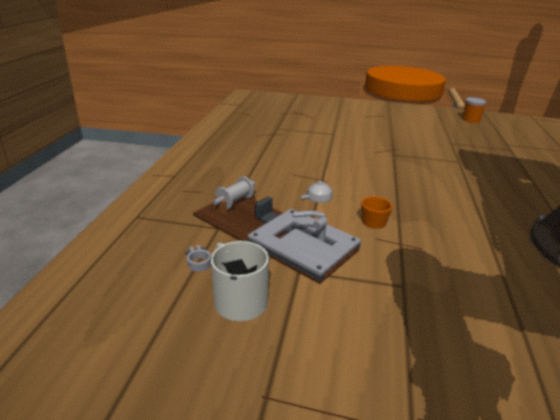

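The top view shows the plate with corners near (248,199), (300,226), (264,298) and (208,267), and the stem near (255,250). The cap pot, bell, mug and clamp all stand clear of it. In the side view the lever points towards jig +x+y. I'll refine the yaw from the plate outline.

```bash
cat > h.py <<'E'
import numpy as np,cv2
from scipy.spatial.transform import Rotation as Ro
from plant import *
def pix2w(s,uv,z):
    K=np.array([[s['fx'],0,s['cx']],[0,s['fy'],s['cy']],[0,0,1]])
    p=cv2.undistortPoints(np.float64(uv).reshape(-1,1,2),K,np.array([s['k1'],0,0,0.]))[:,0]
    d=Ro.from_euler('xyz',s['attitude'],degrees=True).apply(np.c_[p,np.ones(len(p))])
    c=np.array(s['position']);return c+d*((z-c[2])/d[:,2])[:,None]
E
python3 - <<'E'
from h import *
s=snapshot('top');f=s['frame']
hsv=cv2.cvtColor(f,cv2.COLOR_RGB2HSV)
m=((hsv[...,1]<50)&(hsv[...,2]>120)).astype(np.uint8);w=np.zeros_like(m);w[190:305,200:306]=1;m*=w
n,l,st,_=cv2.connectedComponentsWithStats(m);k=1+st[1:,4].argmax()
r=cv2.minAreaRect(cv2.findContours((l==k).astype(np.uint8),0,2)[0][0])
W=pix2w(s,cv2.boxPoints(r),.024);print(r,W.round(4).tolist(),W.mean(0))
for i in range(4):
    e=W[(i+1)%4]-W[i];print(np.hypot(*e[:2]),np.degrees(np.arctan2(e[1],e[0])))
o=get_obs();R=Ro.from_euler('xyz',o['orientation'],degrees=True)
print('to stem in tool frame turned to yaw-30',Ro.from_euler('xyz',[180,0,-30],degrees=True).inv().apply(np.array([.508,.109,.042])-o['tool_pos']))
E
```

```text
((253.61605834960938, 247.92950439453125), (63.24837112426758, 81.92481231689453), 27.758541107177734) [[0.4971, 0.2058, 0.024], [0.6356, 0.1325, 0.024], [0.5753, 0.0248, 0.024], [0.4401, 0.1005, 0.024]] [0.53701618 0.11589827 0.024     ]
0.15671870865066703 -27.874158492169578
0.12348206135327632 -119.26748233327872
0.15494726144168075 150.73893718887527
0.11970112974286809 61.55828271607629
to stem in tool frame turned to yaw-30 [0.46142142 0.32229797 0.20358025]
```

>>> {"op": "play_rows", "data": {
  "plan": [
    [0,0,0,0,0,5.5],
    [1.0,0.8,0,0,0,0],
    [2.7,2.1,0,0,0,0],
    [2.7,2.1,0,0,0,0],
    [2.7,2.1,0,0,0,0],
    [2.7,2.1,0,0,0,0],
    [2.7,2.1,0,0,0,0],
    [2.7,2.1,0,0,0,0],
    [2.7,2.1,0,0,0,0],
    [2.7,2.1,0,0,0,0],
    [2.7,2.1,0,0,0,0],
    [2.7,2.1,0,0,0,0],
    [2.7,2.1,0,0,0,0],
    [2.7,2.1,0,0,0,0],
    [2.7,2.1,0,0,0,0],
    [2.7,2.1,0,0,0,0],
    [2.7,2.1,0,0,0,0],
    [1.0,0.8,0,0,0,0],
    [0,0,0,0,0,0],
    [0,0,0,0,0,0]
  ],
  "grip": 0
}}

```text
clock: 2.62
tool_pos: [0.4804, 0.122, 0.2456]
orientation: [-180.0, -0.0, -29.1]
force: [0.2, -0.4, 0.4]
opening: 0.0009
gripper_force: 0.0
```

>>> {"op": "play_rows", "data": {
  "plan": [
    [-1.5,-0.2,1,0,0,0],
    [0,0,3,0,0,0],
    [0,0,3,0,0,0],
    [0,0,3,0,0,0],
    [0,0,3,0,0,0],
    [0,0,2.5,0,0,0],
    [0,0,2,0,0,0],
    [0,0,1.2,0,0,0],
    [0,0,0.6,0,0,0],
    [0,0,0,0,0,0],
    [0,0,0,0,0,0]
  ]
}}

```text
clock: 3.53
tool_pos: [0.4684, 0.1328, 0.053]
orientation: [-180.0, -0.0, -29.0]
force: [1.1, -0.3, 0.8]
opening: 0.0001
gripper_force: 0.0
```

```bash
python3 - <<'E'
from h import *
for c in('side','top'):
    s=snapshot(c);f=s['frame'][150:330,180:420] if c=='side' else s['frame'][150:330,150:390]
    cv2.imwrite(f'pics/{c}1.png',cv2.resize(f[:,:,::-1],None,fx=3,fy=3))
    for t in('skewer_stem','slot_corner'):print(c,t,[(round(d['score'],2),np.round(d['position'],4)) for d in spot_point(c,t)[:1]])
print(get_obs()['force'])
E
```

```text
side skewer_stem [(0.43, array([0.5033, 0.1062, 0.0411]))]
side slot_corner [(0.64, array([0.5567, 0.0776, 0.0232]))]
top skewer_stem [(0.6, array([0.5103, 0.1056, 0.0381]))]
top slot_corner [(0.84, array([0.5604, 0.0766, 0.0209]))]
[-0.80473583 -0.54164941 -0.64010445]
```

View pics/side1.png

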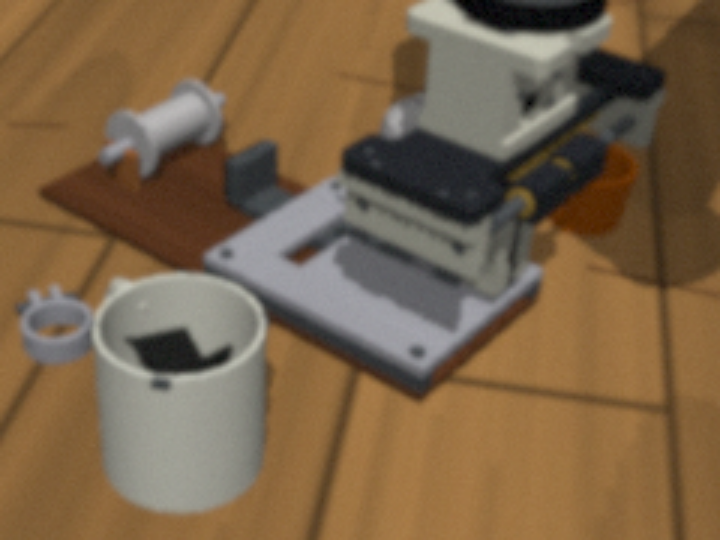

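The side crop (x3) shows the closed fingers at about (490,270), just above the plate behind the skewer. The gripper body is clear of the pot and the mug. Next I push along +x.

>>> {"op": "play_rows", "data": {
  "plan": [
    [1.0,0,0,0,0,0],
    [1.0,0,0,0,0,0],
    [0.5,0,0,0,0,0],
    [0.5,0,0,0,0,0],
    [0.5,0,0,0,0,0],
    [0.5,0,0,0,0,0],
    [0.5,0,0,0,0,0],
    [0.5,0,0,0,0,0],
    [0.5,0,0,0,0,0],
    [0.5,0,0,0,0,0],
    [0.5,0,0,0,0,0],
    [0.5,0,0,0,0,0],
    [0.5,0,0,0,0,0],
    [0,0,0,0,0,0]
  ]
}}

```text
clock: 5.0
tool_pos: [0.5347, 0.0953, 0.0525]
orientation: [180.0, -0.0, -29.1]
force: [-0.0, 0.3, -0.4]
opening: 0.0002
gripper_force: 0.0
```

```bash
python3 - <<'E'
from h import *
for c in('side','top'):
    s=snapshot(c);f=s['frame'][150:330,180:420] if c=='side' else s['frame'][150:330,150:390]
    cv2.imwrite(f'pics/{c}2.png',cv2.resize(f[:,:,::-1],None,fx=3,fy=3))
    for t in('skewer_stem','slot_corner'):print(c,t,[(round(d['score'],2),np.round(d['position'],4)) for d in spot_point(c,t)[:1]])
print(get_obs()['force'])
E
```

```text
side skewer_stem [(0.61, array([0.5551, 0.083 , 0.0413]))]
side slot_corner [(0.76, array([0.5592, 0.0745, 0.0224]))]
top skewer_stem []
top slot_corner [(0.18, array([ 6.969e-01,  1.990e-01, -2.000e-04]))]
[-0.82222445 -0.05109482  0.02640437]
```

View pics/side2.png

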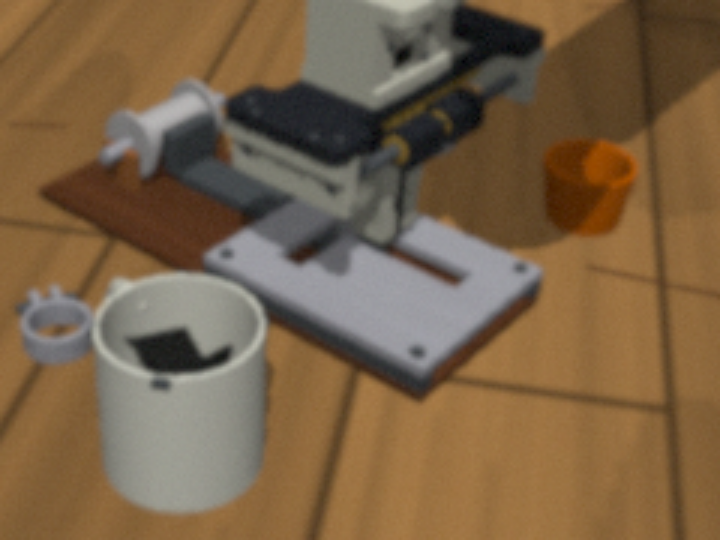

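The jaw is now close to the hub, at about (185,150) in the crop. I'll feel for the corner wall in small steps.

>>> {"op": "play_rows", "data": {
  "plan": [
    [0.2,0,0,0,0,0],
    [0.2,0,0,0,0,0],
    [0,0,0,0,0,0]
  ]
}}

```text
clock: 5.55
tool_pos: [0.5374, 0.0937, 0.0525]
orientation: [180.0, 0.0, -29.0]
force: [-0.9, -0.8, 0.0]
opening: 0.0004
gripper_force: 0.5
```

>>> {"op": "play_rows", "data": {
  "plan": [
    [0.2,0,0,0,0,0],
    [0,0,0,0,0,0]
  ]
}}

```text
clock: 5.72
tool_pos: [0.5393, 0.0927, 0.0525]
orientation: [180.0, 0.0, -29.0]
force: [-2.1, 0.3, 0.7]
opening: 0.0003
gripper_force: 0.5
```

>>> {"op": "play_rows", "data": {
  "plan": [
    [0.2,0,0,0,0,0],
    [0,0,0,0,0,0]
  ]
}}

```text
clock: 5.88
tool_pos: [0.5407, 0.0919, 0.0525]
orientation: [180.0, 0.0, -29.0]
force: [-4.4, 2.9, 2.7]
opening: 0.0005
gripper_force: 2.3
```

>>> {"op": "play_rows", "data": {
  "plan": [
    [0.1,0,0,0,0,0],
    [0,0,0,0,0,0]
  ]
}}

```text
clock: 6.05
tool_pos: [0.5411, 0.0917, 0.0526]
orientation: [180.0, 0.1, -29.0]
force: [-6.6, 5.2, 5.2]
opening: 0.0006
gripper_force: 4.3
```

>>> {"op": "play_rows", "data": {
  "plan": [
    [0.1,0,0,0,0,0],
    [0,0,0,0,0,0]
  ]
}}

```text
clock: 6.22
tool_pos: [0.5414, 0.0915, 0.0526]
orientation: [180.0, 0.1, -29.0]
force: [-10.0, 7.9, 8.0]
opening: 0.0004
gripper_force: 6.5
```

The skewer is against the corner wall. I back off, raise the tool and turn it by 90° so the same finger face can push along +y.

>>> {"op": "play_rows", "data": {
  "plan": [
    [-0.5,0,0,0,0,0],
    [-1.5,0,0,0,0,0],
    [-2,0,0,0,0,0],
    [0,0,-2,0,0,0],
    [0,0,-3,0,0,0],
    [0,0,-2,0,0,0],
    [0,0,0,0,0,-7],
    [0,0,0,0,0,-7],
    [0,0,0,0,0,-7],
    [0,0,0,0,0,-7],
    [0,0,0,0,0,-7],
    [0,0,0,0,0,-7],
    [0,0,0,0,0,-7],
    [0,0,0,0,0,-7],
    [0,0,0,0,0,-7],
    [0,0,0,0,0,-7],
    [0,0,0,0,0,-7],
    [0,0,0,0,0,-7],
    [0,0,0,0,0,-6],
    [0,0,0,0,0,0]
  ]
}}

```text
clock: 7.88
tool_pos: [0.508, 0.1103, 0.1226]
orientation: [180.0, -0.0, 61.2]
force: [1.0, 0.2, 0.1]
opening: 0.0006
gripper_force: 0.0
```

```bash
python3 - <<'E'
from h import *
P=[]
for c in('side','top'):
  for i in range(3):
    s=snapshot(c)
    for t in('skewer_stem','slot_corner','slot_end'):print(c,t,[(round(d['score'],2),np.round(d['position'],4)) for d in spot_point(c,t)[:1]])
cv2.imwrite('pics/top3.png',cv2.resize(s['frame'][150:330,150:390][:,:,::-1],None,fx=3,fy=3))
o=get_obs();print(o['force'],o['joint_pos'],o['tool_pos'],o['orientation'])
E
```

```text
side skewer_stem [(0.55, array([0.5592, 0.0777, 0.0435]))]
side slot_corner [(0.84, array([0.5572, 0.0746, 0.0243]))]
side slot_end [(0.66, array([0.5866, 0.123 , 0.0259]))]
side skewer_stem [(0.58, array([0.5615, 0.0781, 0.0422]))]
side slot_corner [(0.95, array([0.5611, 0.075 , 0.0245]))]
side slot_end [(0.68, array([0.5852, 0.1237, 0.0244]))]
side skewer_stem [(0.78, array([0.5605, 0.0774, 0.0435]))]
side slot_corner [(0.64, array([0.5582, 0.0779, 0.0241]))]
side slot_end [(0.65, array([0.5836, 0.1225, 0.0248]))]
top skewer_stem []
top slot_corner []
top slot_end []
top skewer_stem []
top slot_corner []
top slot_end []
top skewer_stem []
top slot_corner []
top slot_end []
[-0.1864593   0.13899904  0.62121625] [ 3.39247399e+01  1.27505827e+01 -2.82175907e+01  1.31883489e-04
 -4.90286687e+01  1.17036370e+02] [0.5076996  0.11032952 0.12256936] [ 1.79998476e+02 -2.76756715e-03  6.09611965e+01]
```

View pics/top3.png

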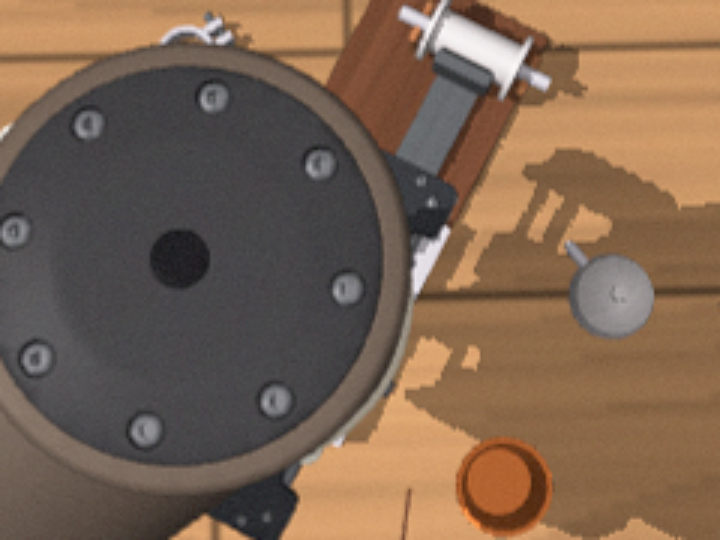

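The arm hides the plate, but the jaw sits against the hub at about (465,70) in the crop and the side view puts the stem at the corner. I move to the -y side, go down and push +y.

>>> {"op": "play_rows", "data": {
  "plan": [
    [-1.5,0,0,0,0,0],
    [-1.8,1.5,0,0,0,0],
    [-1.0,2.0,0,0,0,0],
    [0,1.8,0,0,0,0],
    [0,0.8,0,0,0,0],
    [0,0,1.5,0,0,0],
    [0,0,2.5,0,0,0],
    [0,0,2,0,0,0],
    [0,0,1,0,0,0],
    [0,0,0,0,0,0],
    [0,0,0,0,0,0]
  ]
}}

```text
clock: 10.0
tool_pos: [0.54, 0.0431, 0.0526]
orientation: [-180.0, 0.1, 61.0]
force: [-0.7, -0.5, 0.3]
opening: 0.0005
gripper_force: 0.0
```

>>> {"op": "play_rows", "data": {
  "plan": [
    [0.7,0,0,0,0,0],
    [0.7,0,0,0,0,0],
    [0.4,0,0,0,0,0],
    [0.4,0,0,0,0,0],
    [0.4,0,0,0,0,0],
    [0.4,0,0,0,0,0],
    [0.4,0,0,0,0,0],
    [0.4,0,0,0,0,0],
    [0.4,0,0,0,0,0],
    [0.4,0,0,0,0,0],
    [0.4,0,0,0,0,0],
    [0,0,0,0,0,0]
  ]
}}

```text
clock: 11.0
tool_pos: [0.5648, 0.0875, 0.0524]
orientation: [180.0, -0.0, 61.0]
force: [-0.4, -1.6, 0.2]
opening: 0.0009
gripper_force: 0.4
```

```bash
python3 - <<'E'
from h import *
for i in range(3):
    s=snapshot('side')
    for t in('skewer_stem','slot_end'):print(t,[(round(d['score'],2),np.round(d['position'],4)) for d in spot_point('side',t)[:1]])
cv2.imwrite('pics/side4.png',cv2.resize(s['frame'][150:330,180:420][:,:,::-1],None,fx=3,fy=3))
E
```

```text
skewer_stem [(0.8, array([0.5742, 0.1045, 0.0414]))]
slot_end []
skewer_stem [(0.95, array([0.5734, 0.101 , 0.0428]))]
slot_end [(0.92, array([0.5825, 0.1207, 0.0261]))]
skewer_stem [(0.72, array([0.5733, 0.0988, 0.0424]))]
slot_end [(0.58, array([0.5888, 0.121 , 0.026 ]))]
```

View pics/side4.png

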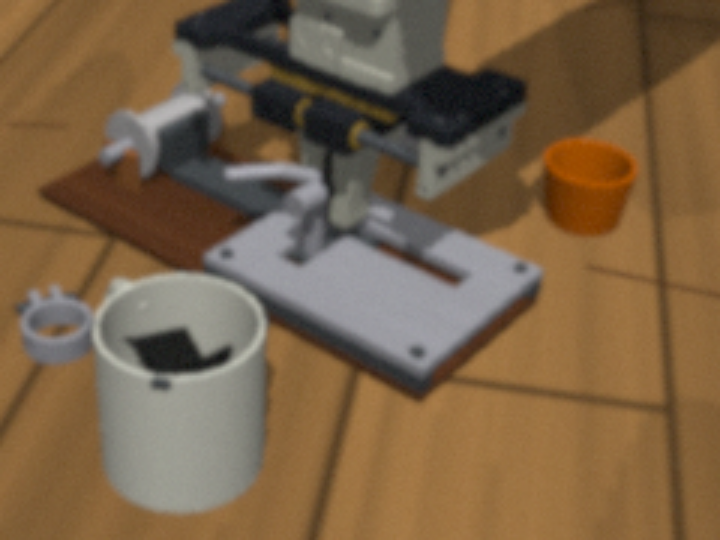

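The skewer is in the short leg, with its stem at about (310,235) in the crop, roughly 2 cm from the end. I keep pushing.

>>> {"op": "play_rows", "data": {
  "plan": [
    [0.4,0,0,0,0,0],
    [0.4,0,0,0,0,0],
    [0.4,0,0,0,0,0],
    [0.3,0,0,0,0,0],
    [0,0,0,0,0,0]
  ]
}}

```text
clock: 11.87
tool_pos: [0.5719, 0.1005, 0.0525]
orientation: [-180.0, 0.0, 61.0]
force: [-0.3, -1.4, 0.6]
opening: 0.0004
gripper_force: 0.6
```

>>> {"op": "play_rows", "data": {
  "plan": [
    [0.2,0,0,0,0,0],
    [0.2,0,0,0,0,0],
    [0,0,0,0,0,0]
  ]
}}

```text
clock: 12.12
tool_pos: [0.5736, 0.1036, 0.0524]
orientation: [-180.0, 0.0, 61.0]
force: [-1.5, -1.9, 1.1]
opening: 0.0005
gripper_force: 0.9
```

>>> {"op": "play_rows", "data": {
  "plan": [
    [0.2,0,0,0,0,0],
    [0,0,0,0,0,0]
  ]
}}

```text
clock: 12.28
tool_pos: [0.5737, 0.1041, 0.0524]
orientation: [-179.9, 0.2, 61.0]
force: [-2.3, -7.0, 2.8]
opening: 0.0003
gripper_force: 3.6
```

>>> {"op": "play_rows", "data": {
  "plan": [
    [0.2,0,0,0,0,0],
    [0,0,0,0,0,0],
    [0,0,0,0,0,0]
  ]
}}

```text
clock: 12.53
tool_pos: [0.5738, 0.1045, 0.0524]
orientation: [-179.9, 0.3, 60.9]
force: [-4.0, -11.4, 5.8]
opening: 0.0006
gripper_force: 6.2
```

>>> {"op": "play_rows", "data": {
  "plan": [
    [-0.4,0,0,0,0,0],
    [-1,0,0,0,0,0],
    [-2,0,0,0,0,0],
    [-2,0,0,0,0,0],
    [0,0,-2,0,0,0],
    [0,0,-3,0,0,0],
    [0,0,-3,0,0,0],
    [-2,0,-3,0,0,0],
    [-3,0,-2,0,0,0],
    [-3,0,0,0,0,0],
    [-3,0,0,0,0,0],
    [-2,0,0,0,0,0],
    [0,0,0,0,0,0],
    [0,0,0,0,0,0]
  ]
}}

```text
clock: 13.7
tool_pos: [0.4862, -0.0546, 0.1831]
orientation: [179.9, -0.1, 60.9]
force: [-0.3, -0.1, 0.5]
opening: 0.0001
gripper_force: 0.0
```

```bash
python3 - <<'E'
from h import *
for c in('side','top'):
  for i in range(2):
    s=snapshot(c)
    for t in('skewer_stem','slot_end','slot_corner'):print(c,t,[(round(d['score'],2),np.round(d['position'],4)) for d in spot_point(c,t)[:1]])
  cv2.imwrite(f'pics/{c}5.png',cv2.resize((s['frame'][150:330,180:420] if c=='side' else s['frame'][150:330,150:390])[:,:,::-1],None,fx=3,fy=3))
  for t in ('mug','cap_pot','bell','seat_clamp'):print(t,[np.round(d['position'],3) for d in spot_point(c,t)[:1]])
E
```

```text
side skewer_stem [(0.61, array([0.5825, 0.1184, 0.0457]))]
side slot_end [(0.74, array([0.5854, 0.1201, 0.0248]))]
side slot_corner [(0.71, array([0.5631, 0.079 , 0.025 ]))]
side skewer_stem [(0.83, array([0.5806, 0.1172, 0.043 ]))]
side slot_end [(0.68, array([0.5838, 0.123 , 0.0265]))]
side slot_corner [(0.93, array([0.5616, 0.0752, 0.0249]))]
mug [array([ 0.61 ,  0.272, -0.   ])]
cap_pot [array([ 0.421, -0.001, -0.002])]
bell [array([ 0.528, -0.083,  0.002])]
seat_clamp [array([0.702, 0.2  , 0.001])]
top skewer_stem [(0.65, array([0.5836, 0.1131, 0.0408]))]
top slot_end [(0.62, array([0.5765, 0.1202, 0.0223]))]
top slot_corner []
top skewer_stem [(0.51, array([0.5832, 0.1164, 0.0404]))]
top slot_end [(0.9, array([0.5777, 0.1195, 0.0227]))]
top slot_corner [(0.83, array([0.5597, 0.0763, 0.0245]))]
mug [array([ 0.608,  0.266, -0.004])]
cap_pot []
bell []
seat_clamp [array([0.699, 0.202, 0.001])]
```

View pics/side5.png

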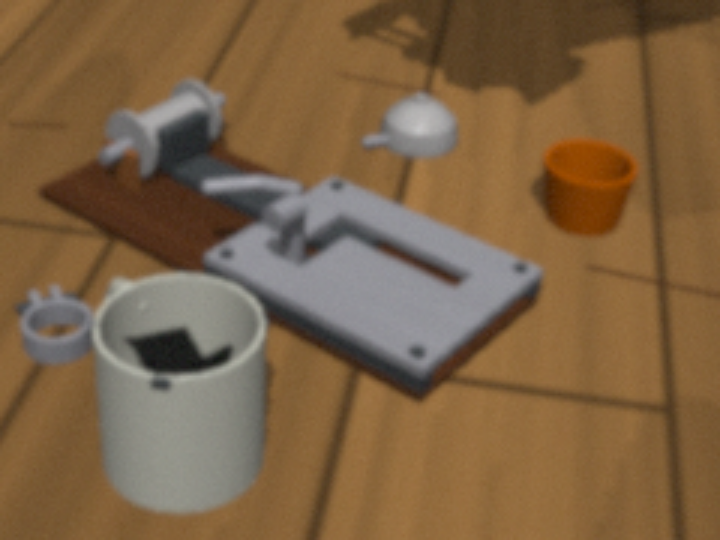

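View pics/top5.png

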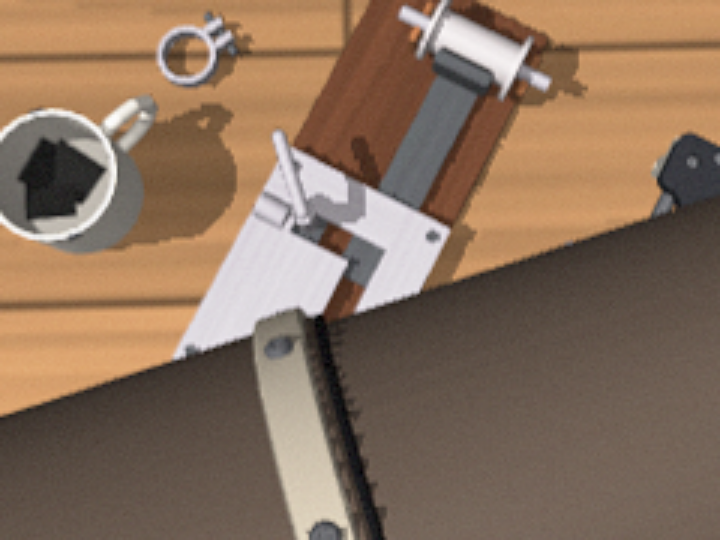

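The stem stands at the slot's end, at (290,245) in the side crop. Force rose to about 13 N against a hard stop, the bystanders have not moved, and the robot is clear. I'm handing in.

```bash
python3 -c "
from plant import *
print(close_job())"
```

```text
the job is handed in; nothing more can be done
None
```

I pushed the skewer along the long leg to the corner and then to the end of the short leg, where it met a hard stop; the other things had not moved, the arm is clear, and the job is handed in (no verdict was shown).

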